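Seat the bamboo T-bar in its foot by feel

ROBOT

A 7-joint arm with a two-finger parallel gripper is mounted at the origin on the work surface. World frame = base frame: x ahead of the robot, y to its left, z up, the work surface at z = 0. Lengths are in m, angles in rad, forces in N, time in s.
With the tool pointing down it reaches from about 0.4 to 0.9 m from the base axis. Payload 5.6 kg.
Tool frame: the origin (TCP) lies midway between the tips of the shut fingers; the grasp point (between the pads) lies 19 mm behind it; y points along the fingers, z is the direction in which the jaws open and shut, and the axes are right-handed (so a half turn about y gives the same grasp; the last joint's range is limited). The gripper opens to 92 mm and grips with 3 to 60 N. Pads are 20 mm wide; open, the fingers measure 128 mm over their backs; the gripper's body (75 mm by 189 mm) begins 69 mm behind the grasp point.
Start: joints at [1.235, 0.468, -0.012, 1.603, 0.006, 1.071, -0.056], TCP at [0.188, -0.622, 0.192] pointing down, gripper open.
Joint ranges: [-2.53, 2.53], [-0.31, 2.02], [-1.57, 1.55], [0.28, 2.44], [-1.29, 4.43], [0.15, 1.84], [-2.92, 2.92]. Speed limits (rad/s): [2.57, 2.57, 3.14, 3.14, 3.14, 3.14, 3.14].

INTERFACE

Orientations are given as a 3x3 rotation matrix whose columns are the frame's x, y, z axes.
In Python, from station import env, effector, solver, viewer, workorder, search_frame, tip_of gives the robot as it stands. Calls block until the motion is done:
- env.reach(position, orientation): joint-space move of the TCP to a pose.
- env.movel(position, frame=None, rate=0.15): straight line of the TCP; frame=None keeps the orientation; rate is the mean speed in m/s.
- env.goto_joints(angles): joint-space move.
- effector.release() and effector.grasp(squeeze=None): open the fingers fully, or close them until they stop; squeeze is the grip in N (None keeps the last).
- env.pause(seconds).
- solver.inverse_kinematics(position, orientation): joint angles nearest the present ones, or None.
- env.sense(): the state.
- viewer.read_camera(name): name is "scene" or "top"; returns (picture, depth): 420x560x3 uint8, red, green, blue; 420x560 float32, m along the optical axis (not along the pixel's ray), 0 where there is no reading.
- viewer.camera_info(name): a dict with "intrinsics" (3x3 intrinsics, pixels), "dist_coeffs" ([k1, k2, p1, p2, k3] as OpenCV has them; the pictures are not rectified), "eye" and "rotation" of the camera in the world. Camera axes: x right, y up, looking along -z (the intrinsics and any distortion apply to the point x, -y, -z); pixel columns grow to the right and rows downward; lengths in m; the calibration is good to about 2 mm. A picture is of the moment at which its call begins. camera_info takes no time and is no camera call.
A pose or a line that the arm cannot do raises env.PlanningError and nothing moves.
- workorder.finish_job(): hands the job in, once; it reports no verdict.
Trained networks look in the newest picture that a camera, given by its name, has taken for a name from the list of things; names that differ only in an ending like _2 or _b are one class to them, and where a whole thing is asked for, a point or a joint stands for the part that bears it (a point fixed in the world has none). Each returns a list of dicts, best first, with "score" (0 to 1); they miss things now and then, are a little off and sometimes report something else, mostly with a low value. They report only what shows in the picture. A call takes as long as a camera call. They do not tell look-alikes from the thing itself.
- search_frame(camera, name): "at" ([x, y, z] in m, in world coordinates, good to about 4 mm: the middle of the surface that is visible of it).
- tip_of(camera, name): "at" ([x, y, z] in m, in world coordinates, good to about 4 mm: a listed point, or the origin of a listed thing).
The state is a dict: "t": time; "joint_positions": joint angles; "joint_velocities": joint speeds; "tau": joint torques, N m; "ee_pos": TCP position; "tcp_rot": TCP orientation; "wrist_force": force on the tool from outside, world axes, zero at the start; "moment": the same for the moment, N m; "gripper_width": finger opening in m.
Only numpy, scipy, OpenCV 4.12 (cv2) and the standard library are available. Lean on these libraries where they do the work, as an engineer would, in place of code of your own. Each camera call takes 0.05 s, during which the arm holds its last target.

TASK

Draw the bamboo T-bar out of the drying block and stand its dowel fully home in the blind hole down inside the bamboo foot, with the crossbar running along the long side of the foot's plinth. The hole cannot be seen and was drilled off-centre, so rest the dowel lightly on the chamber floor, sweep it round in a growing spiral until it drops in, and keep hold of it until it is right down. Be gentle - the thin bamboo splits if it is pressed or wrenched hard - and leave the other things on the bench where they are.

Things in the scene. Friction and masses are not known exactly. Their poses are not given: they have to be found in the camera images.
- tbar: T-bar of a bangle stand, 120 g, upright in the middle hole of the drying block; z up its stem. Origin: centre of its square wooden hub, 26 x 26 mm, 34 mm tall. A round bamboo crossbar (24 mm thick, 170 mm long) runs through the hub along the T-bar's own y, centred, so grip the hub across the flat faces that look along its own x (26 mm apart).
- tbar_tip (a point): Centre of the end face of the T-bar's dowel, 130 mm below the hub's centre. The dowel is 14 mm thick and 55 mm long, its last 2.5 mm tapered to 11.6 mm; above it the stem is 18 mm thick, up to the hub.
- rack: Drying block of dark wood, fixed, 80 mm (x) by 180 mm (y) by 40 mm high; origin under its centre. Three upright blind holes 30 mm deep in a row along its y: the T-bar's in the middle (15.8 mm wide), two others 65 mm either side with short bamboo pins in them. The T-bar's end starts 10 mm above the bench.
- stand: The foot that receives the T-bar, fixed: a plinth 100 mm (its x) by 150 mm (its y, the long side) by 14 mm, held between two low cleats 20 mm high, with a bamboo culm 84 to 89 mm across upright on its middle, to 85 mm above the bench. Origin: at bench level on the culm's axis. It splits if the T-bar is pressed or wrenched against it with more than 25 N.
- stand_mouth (a point): Centre of the culm's open top, on its axis, 85 mm above the bench. Just inside, from 73 to 78 mm above the bench, the upper node leaves a round opening 46 mm wide on the axis; below is a dark chamber 66 mm wide.
- stand_floor (a point): Where the culm's axis meets the chamber's flat, hard floor, 44 mm above the bench. In this floor is one upright blind hole, 15.6 mm wide and 26 mm deep (bottom 18 mm above the bench). Its centre lies 3 to 7.5 mm off the axis in an unknown direction, different each time, and it cannot be seen.
- pin_a: Short bamboo pin, 12 mm thick, 75 mm long, standing in an end hole of the drying block, top 85 mm above the bench. Origin at its lower end. Leave alone.
- pin_b: The same, in the other end hole. Leave alone.
- bangle: Bamboo bangle lying flat, 72 mm across, 16 mm high. Origin under its centre. Leave alone.
- glue: White glue bottle with red cap, 48 mm across, 130 mm tall. Origin under its centre. Leave alone.
- mallet: Wooden mallet lying down, head 60 mm thick and 100 mm long, about 260 mm long in all. Leave alone.
- panel: Small coaster of bamboo slats, 80 x 85 mm, 10 mm thick. Origin under its centre. Leave alone.
- phone: Black phone lying flat, 75 x 155 x 9 mm. Leave alone.
- cup: Green bamboo cup with splints, 72 mm across, 100 mm tall, splints up to 195 mm. Origin under its centre. Leave alone.
There are look-alikes about, which are no part of the job. There is more than one size of the tbar; the job needs the largest.

How it is judged:
On the way, in this order (a step that is already met when the one before it is completed fails the run):
1. the T-bar is drawn out of the drying block, its dowel clear of the block's top (z of tbar_tip in the frame of rack above 0.05 m), for 0.1 s.
2. the dowel, still held, has dropped at least 6 mm into the blind hole (z of tbar_tip in the frame of stand below 0.038 m and horizontal distance between tbar_tip and stand below 0.012 m and contact force between the fingers and tbar above 0.5 N), for 0.1 s.
At the end, for the whole second after the job is handed in: The T-bar stands released in the foot, at most rocking slightly (under 0.08 m/s): dowel's end within 2.5 mm of the blind hole's bottom and 12 mm of the culm's axis, upright within 0.1 rad, crossbar parallel to the plinth's long side within 0.17 rad (either way round) (z of tbar_tip in the frame of stand below 0.0205 m and horizontal distance between tbar_tip and stand below 0.012 m and angle between tbar's own z axis and vertical below 0.1 rad and angle between the y axis of tbar and the y axis of stand, either way round below 0.17 rad and linear speed of tbar below 0.08 m/s and contact force between the fingers and tbar below 0.1 N); the robot touches nothing.
It fails at once if the T-bar is pressed or wrenched against the foot with more than 25 N: the bamboo splits (contact force between tbar and stand above 25 N).
It fails at once if the T-bar is let go inside the foot before it is home (more than 5 mm from the hole's bottom) (horizontal distance between tbar_tip and stand below 0.035 m and z of tbar_tip in the frame of stand between 0.023 and 0.2 m and contact force between the fingers and tbar below 0.1 N).
It fails at once if another thing on the bench is moved by more than 30 mm (distance of any of pin_a, pin_b, bangle, glue, mallet, panel, phone, cup from where it was at the start of the episode above 0.03 m).
It also fails if it takes over 72 s, if anything falls off the work surface, if the arm or the gripper's body presses on something with over 40 N, if the wrist force passes 120 N, or if a joint passes its speed limit or range.

## Working session

There is one attempt and no reset: what is moved stays moved. The work goes in short steps, each a Python script; the robot and the scene stay as the last script left them, time stands still between calls to the robot, and variables do not carry over. Pictures are saved under pics/ and viewed, and the job is handed in when it is done.

```bash
ls; mkdir -p pics
python3 - <<'E'
from station import env, effector, solver, viewer, workorder, search_frame, tip_of
import cv2,numpy as np
for c in ["scene","top"]:
    p,d=viewer.read_camera(c); cv2.imwrite(f"pics/{c}0.png",p[:,:,::-1]); np.savez(f"{c}0.npz",p=p,d=d)
    i=viewer.camera_info(c); print(c,{k:np.round(v,4).tolist() for k,v in i.items()})
s=env.sense(); print(s)
for c in ["scene","top"]:
    for n in ["tbar","stand","rack","tbar_tip","stand_mouth"]:
        try: print(c,n,"S",[(np.round(r['at'],3).tolist(),round(r['score'],2)) for r in search_frame(c,n)],"T",[(np.round(r['at'],3).tolist(),round(r['score'],2)) for r in tip_of(c,n)])
        except Exception as e: print(c,n,e)
print(env.sense()['t'])
E
```

```text
pics
scene {'intrinsics': [[392.2309, 0.0, 282.5503], [0.0, 392.2309, 208.1721], [0.0, 0.0, 1.0]], 'dist_coeffs': [0.0049, 0.0, 0.0, 0.0, 0.0], 'eye': [0.9507, 0.39, 0.955], 'rotation': [[-0.7666, -0.5206, 0.3759], [0.642, -0.6345, 0.4305], [0.0144, 0.5713, 0.8206]]}
top {'intrinsics': [[485.6538, 0.0, 275.0135], [0.0, 485.6538, 210.0933], [0.0, 0.0, 1.0]], 'dist_coeffs': [-0.1613, 0.0, 0.0, 0.0, 0.0], 'eye': [0.4658, -0.0261, 1.3634], 'rotation': [[0.0141, 0.9981, -0.0604], [-0.9999, 0.0144, 0.0031], [0.004, 0.0604, 0.9982]]}
{'t': 0.1, 'joint_positions': array([ 1.23502769,  0.46826943, -0.01161851,  1.6035362 ,  0.00598976,
        1.07141308, -0.0562901 ]), 'joint_velocities': array([-0.00084244, -0.00212315,  0.00036653, -0.00217913, -0.00047716,
       -0.00080772,  0.00150487]), 'tau': array([ 5.11055769e-04, -5.21648312e+01, -1.32040243e-02, -2.44367659e+01,
       -5.68711222e-02,  1.40760199e-02,  5.94065477e-05]), 'ee_pos': array([ 0.18737301, -0.62181248,  0.19074648]), 'tcp_rot': array([[-9.57461594e-01, -5.53461771e-04,  2.88560202e-01],
       [-2.88560716e-01,  1.4920
[... 1070 characters left out ...]
([0.411, -0.154, 0.098], 0.73), ([0.748, -0.015, 0.018], 0.56), ([0.371, 0.159, 0.095], 0.52)] T [([0.571, -0.204, 0.141], 0.86), ([0.409, -0.158, 0.09], 0.68), ([0.751, 0.222, 0.001], 0.65), ([0.368, 0.162, 0.086], 0.57)]
top stand S [([0.559, 0.216, 0.019], 0.96)] T [([0.563, 0.224, 0.001], 0.83)]
top rack S [([0.56, -0.198, 0.04], 0.73)] T [([0.568, -0.206, 0.007], 0.96)]
top tbar_tip S [([0.408, -0.152, 0.094], 0.71), ([0.376, 0.157, 0.097], 0.7), ([0.566, -0.207, 0.15], 0.65)] T [([0.374, 0.158, 0.0], 0.88), ([0.571, -0.209, 0.012], 0.77), ([0.407, -0.155, -0.0], 0.67)]
top stand_mouth S [([0.556, 0.214, 0.019], 0.72), ([0.375, 0.018, 0.005], 0.17)] T [([0.562, 0.224, 0.086], 0.95)]
1.1
```

View pics/scene0.png

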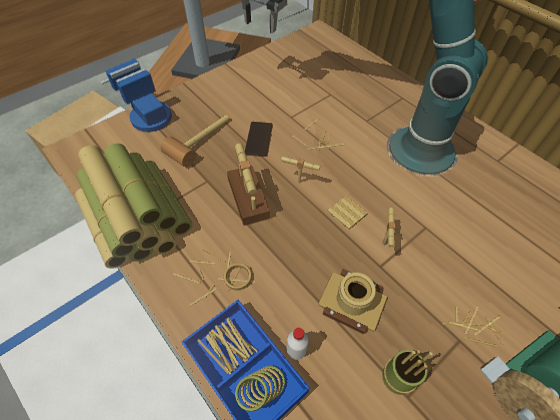

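View pics/top0.png

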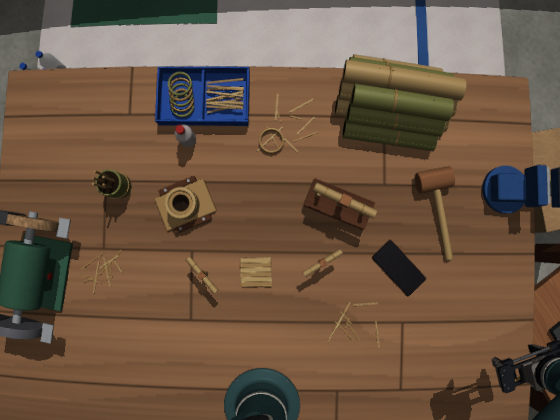

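Candidates for the T-bar are: the one in the drying block (scene (246,175), top (345,200)), a small one at top (323,263), and another small one at top (201,273). By description it is the one in the dark block, with its hub at about z=0.14 (the other two are near 0.09). Next I'll check that in a close crop and measure it from the depth.

```bash
cat > h.py <<'E'
import numpy as np,cv2
from station import viewer
def cloud(c,d):
    i=viewer.camera_info(c);K=np.array(i["intrinsics"]);D=np.array(i["dist_coeffs"])
    h,w=d.shape;u,v=np.meshgrid(np.arange(w),np.arange(h))
    n=cv2.undistortPoints(np.stack([u,v],-1).reshape(-1,1,2).astype(np.float64),K,D).reshape(h,w,2)
    P=np.stack([n[...,0]*d,-n[...,1]*d,-d],-1)
    W=P@np.array(i["rotation"]).T+np.array(i["eye"]); W[d==0]=np.nan
    return W
E
python3 - <<'E'
import numpy as np,cv2
from h import *
def rect(P):
    r=cv2.minAreaRect((P*1000).astype(np.float32)); b=cv2.boxPoints(r)
    e=b[1]-b[0];f=b[2]-b[1]; L=e if np.hypot(*e)>np.hypot(*f) else f
    return np.round(r[0],1),np.round(r[1],1),round(np.degrees(np.arctan2(L[1],L[0]))%180,1)
for c in ["top","scene"]:
    z=np.load(c+"0.npz");W=cloud(c,z['d']);np.save(c+"W.npy",W)
    def sel(x,y,r,z0,z1): 
        m=(np.hypot(W[...,0]-x,W[...,1]-y)<r)&(W[...,2]>z0)&(W[...,2]<z1); return W[m]
    for nm,a in dict(bar=(.57,-.205,.12,.115,.2),racktop=(.57,-.205,.13,.03,.048),hubtop=(.57,-.205,.03,.152,.2),plinth=(.563,.225,.12,.008,.03),culmtop=(.563,.225,.06,.075,.1),
      small1=(.41,-.155,.1,.06,.2),small2=(.37,.16,.1,.06,.2)).items():
        P=sel(*a); 
        if len(P)>4: print(c,nm,len(P),rect(P[:,:2]),'z',np.round(np.percentile(P[:,2],[2,50,98]),4),'mean',np.round(P.mean(0),4))
p=np.load("top0.npz")['p'];q=np.load("scene0.npz")['p']
A=cv2.resize(p[165:245,290:390],(400,320),interpolation=3);B=cv2.resize(q[130:230,195:295],(320,320),interpolation=3)
C=cv2.resize(p[165:245,140:230],(360,320),interpolation=3);D=cv2.resize(q[255:335,310:400],(360,320),interpolation=3)
cv2.imwrite("pics/cropA.png",np.hstack([A,B])[...,::-1]);cv2.imwrite("pics/cropB.png",np.hstack([C,D])[...,::-1])
E
```

```text
top bar 665 (array([ 566.3, -205.3]), array([171.1,  26.6]), np.float32(66.1)) z [0.1387 0.1507 0.1606] mean [ 0.5655 -0.2046  0.1506]
top racktop 1294 (array([ 566.4, -205.6]), array([181.6,  81.2]), np.float32(68.9)) z [0.0342 0.0404 0.0458] mean [ 0.5608 -0.2008  0.0403]
top hubtop 138 (array([ 567. , -204.4]), array([57.6, 26.3]), np.float32(67.3)) z [0.1522 0.1566 0.1622] mean [ 0.5662 -0.2051  0.1567]
top plinth 1440 (array([569.7, 210. ]), array([201.4, 193.3]), np.float32(4.9)) z [0.0089 0.0155 0.0251] mean [0.5582 0.2141 0.0159]
top culmtop 554 (array([559.3, 223.2]), array([84.7, 84.4]), np.float32(28.1)) z [0.0753 0.0817 0.0898] mean [0.5588 0.2231 0.082 ]
top small1 289 (array([ 408.2, -155.2]), array([ 18.2, 115.7]), np.float32(123.3)) z [0.0872 0.0958 0.1038] mean [ 0.4086 -0.1546  0.0959]
top small2 294 (array([370.4, 160.4]), array([115.6,  18.9]), np.float32(41.2)) z [0.0861 0.0956 0.1022] mean [0.3709 0.1594 0.0953]
scene bar 476 (array([ 571.3, -204. ]), array([171. ,  25.5]), np.float32(66.6)) z [0.1317 0.1482 0.1562] mean [ 0.5755 -0.1962  0.1475]
scene racktop 1052 (array([ 570.5, -205. ]), array([184.1,  80.4]), np.float32(68.9)) z [0.0332 0.038  0.0419] mean [ 0.5805 -0.1917  0.038 ]
scene hubtop 77 (array([ 572.8, -199.8]), array([40.5, 25.2]), np.float32(64.2)) z [0.1522 0.1543 0.157 ] mean [ 0.5709 -0.2041  0.1544]
scene plinth 1656 (array([563.1, 223.7]), array([133.4, 149.6]), np.float32(113.6)) z [0.009  0.0132 0.0242] mean [0.5778 0.2323 0.0142]
scene culmtop 614 (array([563.9, 223.2]), array([83.6, 81.1]), np.float32(43.3)) z [0.0752 0.0816 0.0864] mean [0.5635 0.2246 0.0808]
scene small1 250 (array([ 410.6, -155.6]), array([ 19.8, 115.5]), np.float32(122.4)) z [0.0663 0.092  0.0994] mean [ 0.4126 -0.1528  0.0904]
scene small2 264 (array([373.4, 160.2]), array([117.8,  18.4]), np.float32(43.6)) z [0.082  0.0936 0.0999] mean [0.3786 0.1637 0.0928]
```

View pics/cropA.png

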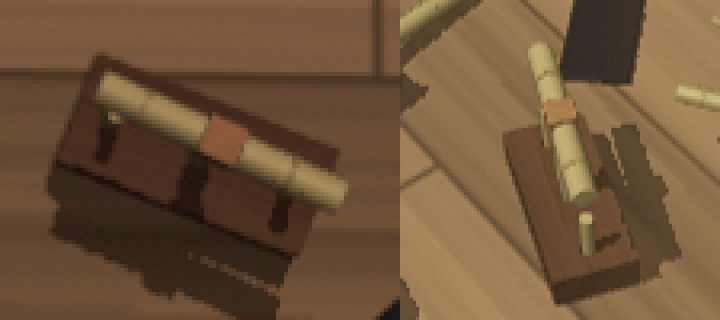

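View pics/cropB.png

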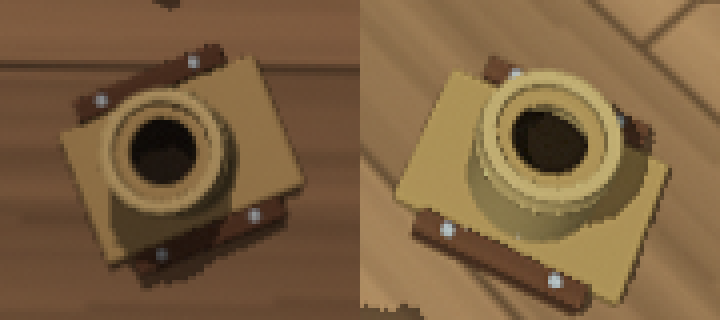

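The crops show the large bar in the dark block: hub at top-crop (225,140), crossbar 171 mm long, pins either side. The two small ones have bars of only about 116 mm. On the foot, the cleats run along the plinth's long edges, whose direction is about 113°. I'll refine that yaw and move to the pre-grasp pose.

```bash
cat >> h.py <<'E'
from station import env, effector, solver
def R(a):
    a=np.radians(a);z=np.array([np.cos(a),np.sin(a),0]);y=np.array([0,0,-1.]);return np.stack([np.cross(y,z),y,z],1)
def st(tag=""):
    s=env.sense();print(tag,round(s['t'],2),'p',np.round(s['ee_pos']*1000,2),'F',np.round(s['wrist_force'],2),'M',np.round(s['moment'],3),'w',round(s['gripper_width']*1000,1));return s
E
python3 - <<'E'
from h import *
W=np.load("topW.npy");p=np.load("top0.npz")['p'].astype(int)
for c,lo in (("top",.011),("scene",.010)):
    W=np.load(c+"W.npy");p=np.load(c+"0.npz")['p'].astype(int)
    m=(np.hypot(W[...,0]-.5615,W[...,1]-.2235)<.1)&(W[...,2]>-.01)&(W[...,2]<.03)&((p[...,0]-p[...,2])>45)
    m&=(p[...,0]>130)
    if 1:
        n,l,s_,_=cv2.connectedComponentsWithStats(m.astype(np.uint8)); 
        m=l==1+np.argmax(s_[1:,4])
    P=W[m];print(c,len(P),cv2.minAreaRect((P[:,:2]*1000).astype(np.float32)))
a=-23.4
print(solver.inverse_kinematics([.5685,-.205,.24],R(a)),solver.inverse_kinematics([.5615,.2235,.26],R(23)))
env.reach([.5685,-.205,.24],R(a));st()
env.movel([.5685,-.205,.18]);s=st()
for c in ["top","scene"]:
    q,d=viewer.read_camera(c);cv2.imwrite(f"pics/{c}1.png",q[:,:,::-1])
E
```

```text
top 471 ((578.976806640625, 181.15353393554688), (96.6185302734375, 56.38526916503906), 25.56049156188965)
scene 2501 ((561.3783569335938, 223.99594116210938), (198.98074340820312, 198.58111572265625), 53.39876174926758)
[ 0.62166175  0.38814392 -0.43245754  1.64501778  0.17491139  1.1468949
 -0.26308993] [ 0.29929123  0.55564321 -1.05236147  1.59577791  0.49795957  1.28437406
 -0.43113781]
 3.14 p [ 567.87 -206.84  239.73] F [ 0.93 -0.35  0.35] M [-0.069  0.003  0.055] w 91.9
 3.69 p [ 568.76 -205.39  180.33] F [ 0.72 -0.32  0.26] M [-0.05 -0.08 -0.02] w 91.7
```

View pics/scene1.png

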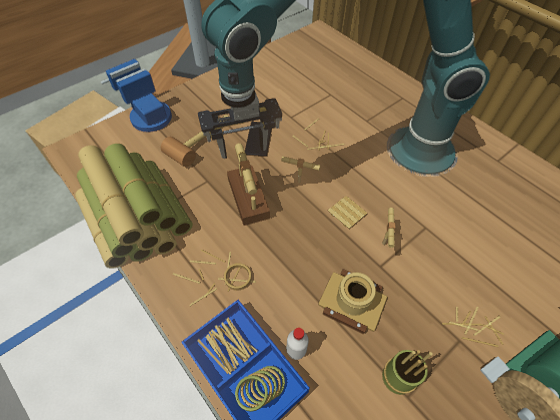

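The gripper is open over the hub in the block (scene about (243,150)), with its jaws across the crossbar. Now I'll lower, grip and check the forces.

Run:
```python
from h import *
env.movel([.5685,-.205,.121],frame=R(-23.4),rate=.1);env.pause(.2);st("down")
effector.grasp(squeeze=20);env.pause(.2);st("grasp")
for c in ["top","scene"]:
    q,d=viewer.read_camera(c);cv2.imwrite(f"pics/{c}2.png",q[:,:,::-1]);np.savez(c+"2.npz",p=q,d=d)
p=cv2.imread("pics/scene2.png");cv2.imwrite("pics/crop2.png",cv2.resize(p[80:240,170:310],None,fx=3.5,fy=3.5,interpolation=3))
```

```text
down 4.73 p [ 568.99 -205.16  121.76] F [ 0.08  0.49 -1.07] M [-0.015 -0.095  0.028] w 92.0
grasp 5.94 p [ 568.51 -204.99  120.99] F [-0.5  -0.7   0.41] M [-0.058 -0.097  0.002] w 25.7
```

View pics/crop2.png

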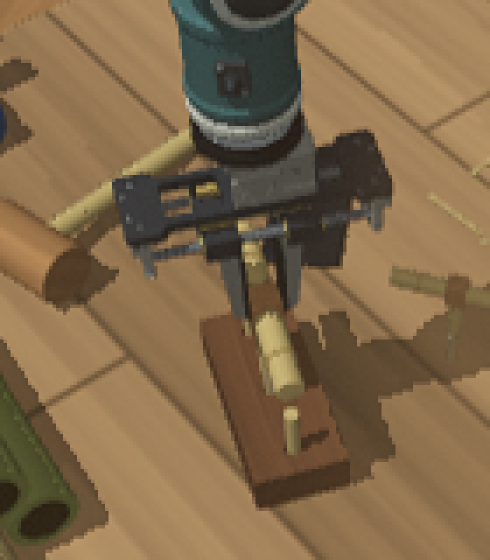

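The crop shows the hub between the pads, and the width of 25.7 mm matches 26. I'll tighten the grip and draw the bar straight up.

Run:
```python
from h import *
effector.grasp(squeeze=45);env.pause(.1);s=st("grip")
p=s['ee_pos'].copy()
env.movel([.5685,-.205,.131],rate=.05);st("up10")
env.movel([.5685,-.205,.165],rate=.06);st("up")
env.movel([.5685,-.205,.26],rate=.12);env.pause(.2);st("top")
env.reach([.5615,.2235,.265],R(23.3));env.pause(.4);st("over")
for c in ["top","scene"]:
    q,d=viewer.read_camera(c);cv2.imwrite(f"pics/{c}3.png",q[:,:,::-1]);np.savez(c+"3.npz",p=q,d=d)
a=cv2.imread("pics/scene3.png")[170:350,270:450];b=cv2.imread("pics/top3.png")[120:270,110:260]
cv2.imwrite("pics/crop3.png",np.hstack([cv2.resize(a,(400,400),interpolation=3),cv2.resize(b,(400,400),interpolation=3)]))
```

```text
grip 6.36 p [ 568.52 -204.99  121.01] F [-0.97 -0.2  -0.08] M [-0.047 -0.044 -0.028] w 25.6
up10 6.71 p [ 568.66 -205.06  131.5 ] F [-0.2  -0.3  -0.93] M [ 0.009 -0.07  -0.068] w 25.8
up 7.42 p [ 568.3  -205.04  164.97] F [ 0.36  0.22 -1.71] M [-0.018 -0.024 -0.018] w 25.7
top 8.57 p [ 568.1  -204.87  259.12] F [ 0.26  0.73 -0.3 ] M [-0.015 -0.049 -0.043] w 25.4
over 10.54 p [561.6  223.19 264.98] F [ 0.12 -0.94 -1.5 ] M [ 0.003 -0.116 -0.016] w 25.7
```

View pics/crop3.png

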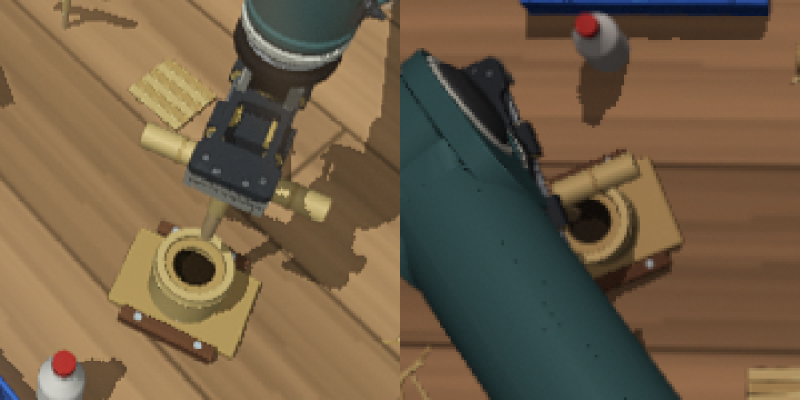

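The bar is held above the culm, with its crossbar along the plinth's long side. Next I'll measure the dowel axis against the culm axis in the same camera.

Run:
```python
from h import *
from scipy.optimize import least_squares
z=np.load("scene3.npz");W=cloud("scene",z['d']);p=z['p']
eye=np.array(viewer.camera_info("scene")["eye"])
m=(np.hypot(W[...,0]-.565,W[...,1]-.2235)<.04)&(W[...,2]>.122)&(W[...,2]<.245)
P=W[m];print(len(P))
for lo in np.arange(.12,.245,.01):
    Q=P[(P[:,2]>=lo)&(P[:,2]<lo+.01)]
    if len(Q): print(round(lo,3),len(Q),np.round(Q.mean(0)*1000,1),np.round(np.ptp(Q,axis=0)*1000,1))
# fit cylinder r=7 for dowel z<.18, r=9 above
def fit(Q,r):
    f=lambda a: np.hypot(Q[:,0]-a[0]-a[2]*(Q[:,2]-.15),Q[:,1]-a[1]-a[3]*(Q[:,2]-.15))-r(Q[:,2])
    s=least_squares(f,[.562,.223,0,0],loss='soft_l1',f_scale=.001);return s.x,np.std(f(s.x))
Q=P[P[:,2]<.205]
print(fit(Q,lambda zz:np.where(zz<.185,.007,.009)))
# culm ring: initial scene image before
for c in ("scene","top"):
    W0=np.load(c+"W.npy")
    m=(np.hypot(W0[...,0]-.562,W0[...,1]-.2235)<.06)&(W0[...,2]>.081)&(W0[...,2]<.092)
    C=W0[m][:,:2]; h=cv2.convexHull((C*1000).astype(np.float32));print(c,'rim',cv2.minEnclosingCircle(h),cv2.fitEllipse(h))
    if c=="scene":
        m=(np.hypot(W0[...,0]-.562,W0[...,1]-.2235)<.06)&(W0[...,2]>.03)&(W0[...,2]<.075)
        C=W0[m]; C=C[np.hypot(C[:,0]-.562,C[:,1]-.2235)>.035]
        s=least_squares(lambda a:np.hypot(C[:,0]-a[0],C[:,1]-a[1])-a[2],[.562,.223,.043],loss='soft_l1',f_scale=.001);print('side',s.x,np.std(s.fun))
# crossbar
m=(np.hypot(W[...,0]-.565,W[...,1]-.2235)<.1)&(W[...,2]>.25)&(W[...,2]<.32)&((p[...,0].astype(int)-p[...,2])>40)
B=W[m];print(len(B),B[:,2].min(),np.percentile(B[:,2],98),cv2.minAreaRect((B[:,:2]*1000).astype(np.float32)))
```

```text
134
0.15 5 [569.1 223.4 158.5] [4.1 9.  3.8]
0.16 14 [568.2 225.  164.7] [ 6.6 12.1  9.2]
0.17 16 [567.7 223.9 175.1] [ 7.8 13.7  8.8]
0.18 14 [567.6 224.3 185.4] [ 9.3 12.3  9.5]
0.19 17 [567.8 224.2 195.8] [ 9.9 13.   9.5]
0.2 9 [568.2 224.5 204.7] [ 9.  13.9  9.5]
0.21 20 [569.5 224.9 215. ] [10.4 15.4  9.5]
0.22 21 [568.9 224.8 224.5] [10.9 16.5  9.3]
0.23 18 [569.9 225.3 235.2] [ 8.7 13.6  9.2]
(array([ 0.56419242,  0.222934  , -0.07087917, -0.03207775]), np.float64(0.0007854698983006044))
scene rim ((563.5372314453125, 223.29183959960938), 42.19215774536133) ((563.3163452148438, 223.46522521972656), (82.20563507080078, 82.82622528076172), 118.42232513427734)
side [0.56196261 0.22323907 0.04241442] 0.0008553416844236657
top rim ((559.7195434570312, 223.62527465820312), 42.73505783081055) ((559.2750854492188, 223.78013610839844), (83.16516876220703, 84.40612030029297), 159.17501831054688)
607 0.27537134117193585 0.2959616232812726 ((564.1812133789062, 222.6561737060547), (24.00693130493164, 169.22640991210938), 23.26619529724121)
```

Tip and hub heights agree with the grasp (tip about 0.155), the crossbar is at 113.3°, and the culm axis is about (0.561, 0.2234). Now I'll go down into the chamber and make a guarded touch on the floor.

```bash
cat >> h.py <<'E'
C0=np.array([.561,.2234]);RP=R(23.3)
def fz(n=4,dt=.02):
    f=[];z=[]
    for _ in range(n):
        env.pause(dt);s=env.sense();f.append(s['wrist_force']);z.append(s['ee_pos'])
    return np.mean(f,0),np.mean(z,0),s['t']
E
python3 - <<'E'
from h import *
env.movel([*C0,.185],frame=RP,rate=.1);st("a")
env.movel([*C0,.160],rate=.05);env.pause(.2)
b,p,t=fz(8);print('base',np.round(b,2),np.round(p*1000,2),t)
zc=.160;f=b
while zc>.1525:
    zc-=.0005;env.movel([*C0,zc],rate=.02);f,p,t=fz()
    print(round(t,2),round(zc*1e3,1),np.round(f-b,2),np.round(p*1000,2))
    if (f-b)[2]>2.5: break
np.save("base.npy",b)
E
```

```text
a 11.59 p [561.42 223.79 185.67] F [ 0.24 -0.15 -0.85] M [-0.072 -0.128 -0.005] w 25.2
base [-0.05 -0.01 -1.18] [561.15 223.46 160.26] 12.575
12.89 159.5 [ 0.38 -0.16  0.  ] [561.   223.39 159.5 ]
13.21 159.0 [ 0.09 -0.28  0.05] [560.99 223.38 158.97]
13.53 158.5 [-0.23 -0.04 -0.12] [560.98 223.39 158.47]
13.84 158.0 [ 0.01  0.01 -0.26] [560.99 223.4  157.99]
14.16 157.5 [-0.49  0.16 -0.03] [561.   223.4  157.49]
14.47 157.0 [ 0.45  0.1  -0.14] [560.99 223.39 156.97]
14.79 156.5 [ 0.26  0.11 -0.52] [560.98 223.39 156.47]
15.11 156.0 [-0.49 -0.11 -0.56] [561.   223.38 155.98]
15.43 155.5 [-0.3   0.04 -0.37] [561.   223.39 155.48]
15.74 155.0 [ 0.1  -0.17  0.19] [561.   223.43 155.  ]
16.06 154.5 [-0.35 -0.34  4.02] [561.14 223.55 154.89]
```

The floor is touched at TCP z of about 0.1549 with 4 N, at roughly 10 N/mm. Now the spiral at about 5 N, with drop detection.

```bash
cat > spiral.py <<'E'
from h import *
import sys
b=np.load("base.npy");zc=.1544
pitch=.0022;ds=.0018;th=0;r=.0022;ok=False;tend=env.sense()['t']+22
log=[]
env.movel([*(C0+[r,0]),zc],rate=.02)
while r<.0098 and env.sense()['t']<tend:
    th+=ds/r;r=.0022+pitch*th/(2*np.pi)
    xy=C0+r*np.array([np.cos(th),np.sin(th)])
    env.movel([*xy,zc],rate=.02);f,p,t=fz(2);d=f-b
    print(round(t,2),'r',round(r*1e3,1),'th',round(np.degrees(th)),np.round(d,1),np.round((p[:2]-xy)*1e3,2),round(p[2]*1e3,2),flush=True)
    if np.linalg.norm(d)>14: print("HIGH");break
    if p[2]<zc+.00018 and d[2]<2.2:
        f,p,t=fz(4);d=f-b
        if p[2]<zc+.0002 and d[2]<2.2:
            print("cand",np.round(d,1),p[2]);env.movel([*xy,zc-.0006],rate=.02);f,p,t=fz(4);d=f-b
            print("probe",np.round(d,1),np.round(p*1e3,2))
            if p[2]<zc-.0003: ok=True;break
            if d[2]<3: zc-=.0003
            env.movel([*xy,zc],rate=.02)
print(ok,th,r,zc);np.save("found.npy",[*p,zc,th,r])
E
python3 spiral.py
```

```text
16.6 r 2.5 th 47 [-2.5 -2.3  7.2] [-0.65 -0.61] 154.78
16.88 r 2.7 th 88 [-1.3 -2.4  6.8] [ 0.14 -0.94] 154.79
17.17 r 3.0 th 126 [ 0.8 -1.8  6.2] [ 0.88 -0.49] 154.8
17.45 r 3.2 th 161 [ 2.6 -0.9  5. ] [1.01 0.27] 154.84
17.73 r 3.4 th 193 [ 3.8 -0.1  6.3] [0.59 0.76] 154.83
18.02 r 3.6 th 224 [2.8 2.3 6.7] [0.18 1.17] 154.81
18.3 r 3.7 th 253 [1.4 2.7 7. ] [-0.45  1.48] 154.79
18.58 r 3.9 th 280 [0.2 2.1 9.3] [-1.34  1.54] 154.74
18.87 r 4.1 th 306 [-1.5  1.2 10.5] [-2.25  1.27] 154.7
19.15 r 4.2 th 332 [-3.4  0.5 13. ] [-2.95  0.74] 154.66
19.43 r 4.4 th 356 [-4.5 -1.1 14.2] [-3.38  0.04] 154.63
HIGH
False 6.216650135419417 0.004376703316754782 0.1544
```

The sideways lag pushes Fz up, because the stiffness is coupled. I'll regulate Fz to about 4 N with a z admittance and correct the lateral lag, with a drop showing as z falling.

```bash
cat > spiral2.py <<'E'
from h import *
import sys
b=np.load("base.npy")
r0=float(sys.argv[1]);th=float(sys.argv[2]);T=float(sys.argv[3]);pitch=.0020;ds=.0018;r=r0;th0=th;zf=.1546
env.movel([*(env.sense()['ee_pos'][:2]),.1558],rate=.02)
p0=C0+r*np.array([np.cos(th),np.sin(th)])
env.movel([*p0,.1556],rate=.02);env.movel([*p0,.1546],rate=.02)
f,p,t=fz(3);d=f-b;print('start',np.round(d,1),np.round(p*1e3,2))
zc=.1546;corr=np.zeros(2);ok=False;tend=t+T;low=0
while r<.0098 and t<tend:
    zc+=np.clip((d[2]-3.5)/12*1e-3,-.0004,.0006)
    th+=ds/r;r=r0+pitch*(th-th0)/(2*np.pi)
    xy=C0+r*np.array([np.cos(th),np.sin(th)])
    env.movel([*(xy+corr),zc],rate=.02);f,p,t=fz(2);d=f-b
    e=xy-p[:2];corr=np.clip(corr*.6+.6*e,-.0025,.0025)
    print(round(t,2),'r',round(r*1e3,1),'th',round(np.degrees(th)),np.round(d,1),'a',np.round((p[:2]-C0)*1e3,1),'e',np.round(-e*1e3,1),round(p[2]*1e3,2),round(zc*1e3,2),flush=True)
    if np.linalg.norm(d)>15: print("HIGH");break
    if p[2]<.1541:
        ok=True;break
print(ok,th,r,zc);np.save("found.npy",[*p,zc,th,r])
E
python3 spiral2.py .003 0 14
```

```text
start [-1.9 -0.4  5.6] [564.06 223.35 154.8 ]
20.6 r 3.2 th 34 [-2.2 -1.7  5.9] a [2.7 1.3] e [ 0.1 -0.5] 154.77 154.77
20.89 r 3.4 th 67 [ 0.3 -1.2  3.1] a [1.7 3.4] e [0.4 0.3] 154.83 154.98
21.18 r 3.5 th 97 [ 1.  -0.4  2.2] a [-0.5  3.8] e [-0.   0.3] 154.94 154.94
21.46 r 3.7 th 126 [ 1.2 -0.1  1.8] a [-2.3  3.1] e [-0.1  0.2] 154.94 154.83
21.74 r 3.9 th 154 [1.5 0.9 2.9] a [-3.4  1.9] e [0.  0.2] 154.93 154.69
22.02 r 4.0 th 181 [1.2 1.6 3.2] a [-4.   0.1] e [-0.   0.2] 154.88 154.64
22.31 r 4.1 th 207 [0.4 2.9 5.1] a [-3.8 -1.6] e [-0.1  0.3] 154.86 154.62
22.59 r 4.3 th 232 [-1.6  3.4  6.3] a [-3.  -3.3] e [-0.3  0. ] 154.82 154.75
22.88 r 4.4 th 256 [-2.   2.9  6.6] a [-1.4 -4.7] e [-0.4 -0.4] 154.83 154.98
23.16 r 4.6 th 279 [-2.3  1.2  5.2] a [ 0.6 -5. ] e [-0.1 -0.6] 154.87 155.24
23.44 r 4.7 th 302 [-2.1  0.2  2.5] a [ 2.8 -4.4] e [ 0.4 -0.4] 154.92 155.38
23.73 r 4.8 th 324 [-0.6 -0.7  1.1] a [ 4.2 -2.9] e [ 0.3 -0.1] 154.98 155.3
24.01 r 4.9 th 345 [ 0.1 -0.7  0.2] a [ 4.9 -0.9] e [0.1 0.3] 155.0 155.1
24.29 r 5.0 th 366 [ 0.6 -0.6  1.7] a [5.  0.5] e [-0. -0.] 154.92
[... 2102 characters left out ...]
7.6] e [0.8 0.3] 154.18 153.34
32.56 r 7.7 th 840 [ 2.5 -1.2  8.6] a [-3.5  7. ] e [0.4 0.4] 154.68 153.21
32.84 r 7.7 th 854 [ 2.6 -0.6  7.6] a [-5.7  6.2] e [-0.3  0.6] 154.85 153.64
33.12 r 7.8 th 867 [2.3 0.5 7.4] a [-6.7  4.9] e [-0.1  0.6] 154.88 153.98
33.41 r 7.9 th 880 [2.  1.8 6.4] a [-7.6  3.1] e [-0.2  0.5] 154.89 154.3
33.69 r 8.0 th 894 [1.1 3.4 6.5] a [-8.2  1.4] e [-0.2  0.5] 154.92 154.55
33.98 r 8.0 th 906 [1.  3.7 6.3] a [-8.4 -0.8] e [-0.4  0.1] 154.89 154.8
34.26 r 8.1 th 919 [-0.5  2.9  6. ] a [-8. -3.] e [-0.3 -0.3] 154.89 155.03
34.54 r 8.2 th 932 [-1.6  2.7  5. ] a [-7.2 -4.7] e [-0.3 -0.3] 154.92 155.24
False 16.26693801948438 0.00817792718954085 0.15524237896850807
```

There is a clear depression (z drop, Fz about 0) centred near offset (3, 5.3) mm. I'll lift slightly, go there, and make a guarded descent with lateral compliance.

```bash
cat > insert.py <<'E'
from h import *
import sys
b=np.load("base.npy")
xy=C0+np.array([float(sys.argv[1]),float(sys.argv[2])])*1e-3
s=env.sense()['ee_pos']
if s[2]>.1535:
    env.movel([*s[:2],.1560],rate=.02);env.movel([*xy,.1560],rate=.03);env.movel([*xy,.1545],rate=.02)
zc=min(.1545,s[2]) ;zend=float(sys.argv[3])*1e-3;step=float(sys.argv[4])*1e-3 if len(sys.argv)>4 else .0005
n=0
while zc>zend:
    f,p,t=fz(2);d=f-b
    print(round(t,2),np.round(d,1),'c',np.round((xy-C0)*1e3,2),'a',np.round((p[:2]-C0)*1e3,2),round(p[2]*1e3,2),round(zc*1e3,2),flush=True)
    if np.linalg.norm(d)>13: print("HIGH");env.movel([*p[:2],zc+.0005],rate=.02);break
    xy=xy+np.clip(d[:2]*.00015,-.0004,.0004)   # yield to side force
    if d[2]>5: 
        n+=1
        if n>6: print("STUCK");break
        zc+=.0001
    else: n=0;zc-=step
    env.movel([*xy,zc],rate=.03)
f,p,t=fz(4);print('end',t,np.round(f-b,1),np.round((p[:2]-C0)*1e3,2),p[2])
E
python3 insert.py 3.0 5.3 151
```

```text
35.7 [ 0.2 -0.1 -0.2] c [3.  5.3] a [2.89 5.14] 154.4 154.5
35.98 [-0.1  0.6 -0. ] c [3.03 5.28] a [3.03 5.24] 154.0 154.0
36.27 [-0.1  0.3 -0.3] c [3.02 5.37] a [3.   5.38] 153.47 153.5
36.55 [ 0.4  0.5 -0.3] c [3.   5.41] a [2.98 5.43] 152.97 153.0
36.83 [ 0.4 -0.4 -0.1] c [3.07 5.49] a [3.04 5.5 ] 152.47 152.5
37.12 [0.1 0.1 0.5] c [3.12 5.43] a [3.12 5.4 ] 151.97 152.0
37.4 [ 0.4  0.3 -0. ] c [3.15 5.44] a [3.13 5.46] 151.48 151.5
end 37.7167 [ 0.4 -0.1  0.3] [3.2  5.49] 0.1509758985826933
```

The dowel is in the hole with almost no force. I'll continue down to the bottom, expected at TCP z of about 0.1289.

```bash
python3 insert.py 3.2 5.45 131 1.2
python3 - <<'E'
from h import *
p=env.sense()['ee_pos']-[*C0,0];print(p[:2]*1e3,p[2])
E
```

```text
37.75 [0.3 0.2 0.1] c [3.2  5.45] a [3.19 5.48] 151.0 150.97
38.03 [-0.2  0.1 -0.3] c [3.24 5.47] a [3.17 5.43] 149.65 149.77
38.32 [ 0.2  0.4 -0.3] c [3.21 5.49] a [3.16 5.49] 148.49 148.57
38.6 [-0.2  0.4 -0.5] c [3.24 5.55] a [3.21 5.54] 147.31 147.37
38.88 [ 0.4  0.2 -0.4] c [3.2 5.6] a [3.15 5.59] 146.11 146.17
39.17 [ 0.2 -0.1  0.1] c [3.27 5.63] a [3.23 5.61] 144.89 144.97
39.45 [ 0.3 -0.   0.2] c [3.29 5.61] a [3.23 5.63] 143.69 143.77
39.73 [ 0.5  0.1 -0.6] c [3.33 5.61] a [3.28 5.6 ] 142.49 142.57
40.02 [ 0.8  0.2 -0.5] c [3.4  5.63] a [3.36 5.61] 141.29 141.37
40.3 [ 0.   0.1 -0.1] c [3.52 5.66] a [3.5  5.64] 140.11 140.17
40.58 [ 0.4 -0.2 -0.1] c [3.52 5.68] a [3.49 5.64] 138.89 138.97
40.87 [ 0.3 -0.7 -0.5] c [3.59 5.65] a [3.56 5.63] 137.7 137.77
41.15 [-0.5 -0.   0.7] c [3.63 5.54] a [3.61 5.5 ] 136.49 136.57
41.43 [-0.5  0.2  0.3] c [3.55 5.53] a [3.51 5.54] 135.3 135.37
41.72 [ 0.4 -0.  -0.3] c [3.48 5.56] a [3.43 5.54] 134.09 134.17
42.0 [0.  0.1 0.2] c [3.54 5.56] a [3.53 5.54] 132.91 132.97
42.28 [-0.3 -0.   0.1] c [3.55 5.58] a [3.51 5.58] 131.7 131.77
end 42.6 [-0.4  0.2  0.2] [3.46 5.57] 0.13051846217447083
[3.46766866 5.58812604] 0.13053273726925946
```

```bash
python3 insert.py 3.46 5.58 127.6 0.4
python3 - <<'E'
from h import *
for c in ["scene"]:
    q,d=viewer.read_camera(c);cv2.imwrite(f"pics/{c}4.png",cv2.resize(q[170:350,270:450,::-1],(540,540),interpolation=3))
E
```

```text
42.63 [-0.6  0.6  0.2] c [3.46 5.58] a [3.47 5.59] 130.55 130.53
42.92 [ 0.3 -0.5  0.2] c [3.38 5.67] a [3.37 5.66] 130.11 130.13
43.2 [ 0.6 -0.6  0. ] c [3.42 5.6 ] a [3.39 5.61] 129.69 129.73
43.48 [-0.1  0.1  0.5] c [3.51 5.51] a [3.5  5.51] 129.32 129.33
43.77 [ 0.1 -0.3  1.3] c [3.5  5.53] a [3.56 5.62] 129.06 128.93
44.05 [-0.6 -0.7  4.3] c [3.52 5.49] a [3.68 5.66] 128.96 128.53
44.33 [-1.4 -0.9  7. ] c [3.43 5.38] a [3.75 5.69] 128.9 128.13
44.62 [-0.7 -0.6  6.6] c [3.21 5.24] a [3.64 5.59] 128.9 128.23
44.9 [-0.7 -0.2  6.9] c [3.11 5.16] a [3.58 5.52] 128.91 128.33
45.18 [-0.7  0.5  6.2] c [3.   5.12] a [3.49 5.46] 128.91 128.43
45.47 [0.5 0.8 6.3] c [2.9  5.19] a [3.4  5.49] 128.92 128.53
45.75 [0.4 0.6 6.8] c [2.97 5.31] a [3.37 5.51] 128.91 128.63
46.03 [0.6 0.1 6.7] c [3.04 5.4 ] a [3.34 5.53] 128.92 128.73
STUCK
end 46.1 [0.2 0.2 6.1] [3.35 5.53] 0.1289247978887326
```

View pics/scene4.png

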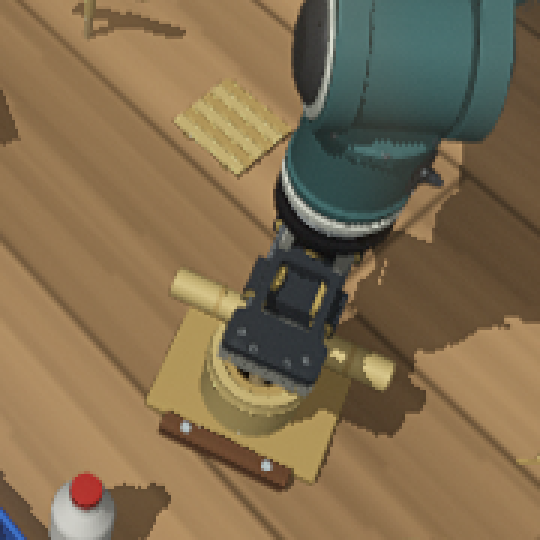

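The bottom is reached at 128.9, exactly 26 mm below the floor contact, and the crossbar lies along the plinth's long side. I'll ease off the force, release, withdraw upward and check.

Run:
```python
from h import *
b=np.load("base.npy")
xy=C0+[.00335,.00553]
for z in (.1289,.12895):
    env.movel([*xy,z],rate=.02);f,p,t=fz(4);print(t,np.round(f-b,1),np.round(p*1e3,2))
effector.grasp(squeeze=8);env.pause(.2);f,p,t=fz(4);print(t,np.round(f-b,1),np.round(p*1e3,2))
effector.release();env.pause(.2);st("rel")
env.movel([*xy,.20],rate=.08);env.movel([*xy,.28],rate=.15);st("up")
s=env.sense()['ee_pos'];
env.reach([.45,.0,.35],R(0));env.pause(.5);st("away")
for c in ["top","scene"]:
    q,d=viewer.read_camera(c);np.savez(c+"5.npz",p=q,d=d)
    cv2.imwrite(f"pics/{c}5.png",q[...,::-1])
    W=cloud(c,d);q=q.astype(int)
    m=(np.hypot(W[...,0]-.564,W[...,1]-.229)<.1)&(W[...,2]>.125)&(W[...,2]<.2)
    B=W[m];print(c,len(B),np.round(np.percentile(B[:,2],[2,50,98]),4),cv2.minAreaRect((B[:,:2]*1000).astype(np.float32)))
    # tilt along bar
    u=np.array([np.cos(np.radians(113.3)),np.sin(np.radians(113.3))]);s=(B[:,:2]-B[:,:2].mean(0))@u
    print('slope along bar',np.polyfit(s,B[:,2],1)[0])
```

```text
46.4667 [0.3 0.1 5.9] [564.44 228.97 128.93]
46.7833 [0.6 0.  5.4] [564.41 228.95 128.96]
47.2667 [ 0.7 -0.3  4.9] [564.34 228.92 128.89]
rel 48.52 p [564.34 228.93 128.96] F [-0.21 -0.1  -0.55] M [-0.062 -0.134  0.048] w 92.2
up 50.25 p [563.92 228.54 279.07] F [ 0.13 -1.1   0.37] M [ 0.021 -0.085 -0.013] w 91.8
away 51.78 p [4.5006e+02 2.6000e-01 3.4990e+02] F [0.22 0.09 0.13] M [-0.021 -0.102  0.025] w 92.0
top 674 [0.1468 0.1584 0.1674] ((565.03662109375, 227.3610382080078), (25.956954956054688, 170.54806518554688), 23.01132583618164)
slope along bar 0.0075055901136383595
scene 919 [0.1392 0.1563 0.1647] ((568.6082763671875, 227.64254760742188), (27.84438133239746, 169.14427185058594), 24.41753387451172)
slope along bar 0.004737145276008018
```

View pics/scene5.png

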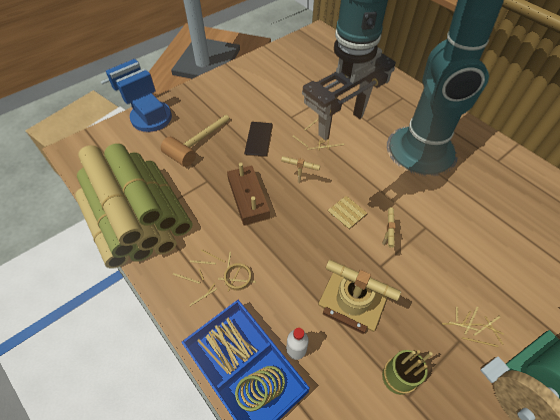

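View pics/top5.png

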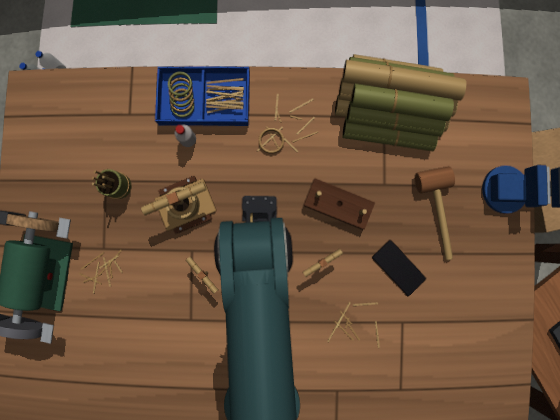

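The T-bar stands in the foot (scene (362,280), top (175,200)). It is level and about 8 mm higher than it stood in the block, which matches a tip height of 18 mm. Everything else is where it was, so I'm handing in.

Run:
```python
from h import *
from station import workorder
st();print(workorder.finish_job())
```

```text
51.88 p [4.5003e+02 1.0000e-01 3.4997e+02] F [ 0.04  0.39 -0.68] M [-0.051 -0.072 -0.048] w 92.0
the job is handed in; nothing more can be done
None
```

The large T-bar is standing fully home in the foot, released and upright, and I handed the job in at 51.9 s of the 72 s allowed. `finish_job` gave no verdict.

**What I did:** I drew the T-bar out of the drying block, turned it to the plinth's long side and touched the chamber floor at about 4 N. A force-regulated spiral then found the hole about 6.4 mm off the axis. I lowered the dowel 26 mm from floor to bottom under the grip, then let go.

**Checks that agreed:**
- **Depth:** the stop came 26.0 mm below the floor contact, which is the full hole depth. In the cameras the bar stands about 8 mm higher than it did in the block, as expected.
- **Crossbar:** it lies at 113–114.4° and the plinth's long side at about 113.6°. The slope along the bar is under 0.01 rad; I did not measure tilt across the bar after release.
- **Forces:** readings at the wrist stayed under about 15 N.
- **Other items:** none appears to have moved, judged by eye from the pictures.

**What went wrong or disagreed:**
- The first spiral pass built up to 14–15 N because of sideways lag, so I stopped it and restarted with force regulation.
- The second pass ran over the hole twice without triggering its drop threshold. I found the hole's centre from the dip in the logged heights instead.
- The two cameras disagreed by about 4 mm in x, so I checked them against the held bar.
- About 5 N of downward force remained at the moment of release, more than the 1 N or so I meant to leave.

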